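Take the pile apart onto the shadow boards

ROBOT

A 7-joint arm with a two-finger parallel gripper is mounted at the origin on a cart in front of the work surface, level with it; the furniture and walls round the work are solid. World frame = base frame: x ahead of the robot, y to its left, z up, the work surface at z = 0. Lengths are in m, angles in rad, forces in N, time in s.
With the tool pointing down it reaches from about 0.4 to 0.85 m from the base axis. Payload 4.5 kg.
Tool frame: the origin (TCP) lies midway between the tips of the shut fingers; the grasp point (between the pads) lies 19 mm behind it; z points along the fingers, y is the direction in which the jaws open and shut (so a half turn about z gives the same grasp; the last joint's range is limited). The gripper opens to 88 mm and grips with 3 to 60 N. Pads are 18 mm wide; open, the fingers measure 123 mm over their backs; the gripper's body (75 mm by 187 mm) begins 45 mm behind the grasp point.
Start: joints at [-1.267, 0.689, -0.195, 1.565, 0.157, 0.902, -0.215], TCP at [0.167, 0.602, 0.239] pointing down, gripper open.
Joint ranges: [-3.01, 3.01], [-0.46, 2.08], [-1.47, 1.51], [0.13, 2.56], [-1, 4.14], [0.04, 2.09], [-2.66, 2.66]. Speed limits (rad/s): [2.57, 2.57, 3.14, 3.14, 3.14, 3.14, 3.14].

INTERFACE

Orientations are given as a unit quaternion [x, y, z, w].
In Python, from plant import r, viewer gives the robot as it stands.
- The arm moves only by the tool play_rows, never from a script. Its argument "commands" is a list of rows, each an object with "delta_rot": the turn, a rotation vector about the tool's x, y, z normalised to -1 to 1, where 1 is pi rad, a list of three; "travel": the shift along the tool's x, y, z normalised to -1 to 1, where 1 is 15 cm, a list of three; "gripper": the opening, from -1 (shut) to 1 (fully open). In form: [{"delta_rot": [wx, wy, wz], "travel": [x, y, z], "gripper": gripper}, ...]. A call has 1 to 12 rows; each row is the pose to reach, as a shift and turn from the pose commanded when the call began, along the tool's axes at that moment, turning the shorter way round; what a row does not reach only later rows make up. A row lasts 1/8 s, in which the tool goes at most 62.5 mm and 10.7 degrees, less where a joint would pass 70% of its speed; a pose out of reach is approached as far as the arm can. A call with a number of a shift or a turn outside -1 to 1 is refused whole. A call with a gripper value outside its range is refused whole. The fingers move at their own pace and stop on an object; "force" is the grip in N (left out, the last holds). Time passes only in rows, so rows that repeat a pose let the fingers close. It gives the time, the measured TCP pose, the force and the opening at its end, in the units of the state.
- r.get_state(): the state, without advancing time (a new reading comes with each control period).
- viewer.snapshot(name): name is "side" or "top"; returns a dict with "color" (384x512x3 uint8, red, green, blue), "z_map" (384x512 float32, m along the optical axis (not along the pixel's ray), 0 where there is no reading), "fx", "fy", "cx", "cy" (pixels), "origin" and "attitude" of the camera in the world. Camera axes: x right, y up, looking along -z (the intrinsics and any distortion apply to the point x, -y, -z); pixel columns grow to the right and rows downward; lengths in m; the calibration is good to about 2 mm. A picture is of the moment at which its call begins.
- r.finish_job(): hands the job in, once; it reports no verdict.
Trained networks look in the newest picture that a camera, given by its name, has taken for a name from the list of things; names that differ only in an ending like _2 or _b are one class to them, and where a whole thing is asked for, a point or a joint stands for the part that bears it (a point fixed in the world has none). Each returns a list of dicts, best first, with "conf" (0 to 1); they miss things now and then, are a little off and sometimes report something else, mostly with a low value. They report only what shows in the picture. A call takes as long as a camera call. They do not tell look-alikes from the thing itself.
- viewer.outline_of(camera, label): "pixels" (384x512 bool, what is visible of it) and "at" ([column, row] in pixels, amid what is visible of it).
- viewer.pinpoint(camera, label): "at" ([column, row] in pixels: a listed point, or the origin of a listed thing).
The state is a dict: "clock": time; "q": joint angles; "qd": joint speeds; "joint_torque": joint torques, N m; "tool_pos": TCP position; "eef_rot": TCP orientation; "contact_force": force on the tool from outside, world axes, zero at the start; "moment": the same for the moment, N m; "opening": opening from 0.0 (shut) to 1.0 (fully open).
Only numpy, scipy, OpenCV 4.12 (cv2) and the standard library are available. Lean on these libraries where they do the work, as an engineer would, in place of code of your own. Each camera call takes 0.05 s, during which the arm holds its last target. There are 200 camera calls.

TASK

Take the pile on the bench apart from the top down, one thing at a time, without toppling it, and lay each thing flat in the recess of the shadow board cut to its shape: the round plug in the round recess, the dark perch block in the small oblong recess, the notched aluminium stop in the recess with the red key (its notch over the key), and the sanding block in the largest recess. Let each thing go in its recess before taking the next. Leave the mug and the wax tin where they stand.

Things in the scene. Friction and masses are not known exactly. Their poses are not given: they have to be found in the camera images.
- hole_plug_mid (a point): Top of the pile: a light brown wooden disc, 46 mm diameter, 20 mm thick, lying flat. Point at its centre, half-way up; z is its axis. It rests on the perch block.
- perch_blank_mid (a point): Second from the top: a dark, weathered wooden block, 80 mm long (its y axis), 40 mm wide (x), 22 mm high. Point at its centre, half-way up. It lies across the bench stop.
- bench_stop_mid (a point): Third from the top: an aluminium block, 96 mm long (its x axis), 46 mm wide (y), 26 mm high, with a square notch in its +x end, 24 mm wide, 26 mm long and cut through its full height. Point at the middle of its 96 x 46 outline, half-way up (solid metal there). It lies across the sanding block.
- sanding_block_mid (a point): Bottom of the pile, on the bench: an orange-tan cork sanding block with a red-brown lower half, 110 mm long (its y axis), 62 mm wide (x), 38 mm high. Point at its centre, half-way up.
- plug_board_in (a point): Fixed square plywood board, 78 x 78 mm, 7 mm thick, with a round recess of 62 mm diameter and green floor. As on all four boards, the recess is 5 mm deep, its floor is 2 mm and the rim 7 mm above the bench, and it is 8 mm larger than its thing all round. Point at the centre of the recess floor.
- perch_board_in (a point): Fixed oblong plywood board with a plain green recess 96 mm (its x axis) x 56 mm (y), for the perch block, which lies along it either way round. Outside 112 x 72 mm. Point at the centre of the recess floor.
- stop_board_in (a point): Fixed oblong plywood board with a green recess 112 mm (its x axis) x 62 mm (y), for the aluminium stop; outside 128 x 78 mm. A red key, 8 mm wide, 22 mm long and rising 10 mm above the recess floor, stands at the middle of the +x end of the recess; the stop lies flat only with its notch over the key, so its +x must point along the board's +x. Point at the centre of the recess floor.
- sanding_board_in (a point): Fixed oblong plywood board with the largest plain green recess, 126 mm (its x axis) x 78 mm (y), for the sanding block, which lies along it either way round. Outside 142 x 94 mm. Point at the centre of the recess floor.
- mug_mid (a point): Bystander, loose: white enamel mug with blue rim and handle, 82 mm across, 74 mm high. Point on its axis half-way up.
- wax_mid (a point): Bystander, loose: round brownish-gold wax tin, 67 mm diameter, 36 mm high. Point at its centre half-way up.
Mind the look-alikes: they are no part of the job. What is shaped like the part that bears hole_plug_mid but turquoise is not meant.

How it is judged:
On the way, in this order (a step that is already met when the one before it is completed fails the run):
1. the round plug lies flat in the round recess, let go (horizontal distance between hole_plug_mid and plug_board_in below 0.0125 m and height (world z) of hole_plug_mid below 0.015 m and angle between hole_plug_mid's own z axis and vertical below 0.03 rad and contact force between the fingers and hole_plug below 0.05 N), for 0.2 s.
2. the dark perch block lies flat in the plain small oblong recess, let go (horizontal distance between perch_blank_mid and perch_board_in below 0.0125 m and height (world z) of perch_blank_mid below 0.016 m and angle between perch_blank_mid's own z axis and vertical below 0.03 rad and angle between the y axis of perch_blank_mid and the x axis of perch_board_in, either way round below 0.3 rad and contact force between the fingers and perch_blank below 0.05 N), for 0.2 s.
3. the notched aluminium stop lies flat in the recess with the red key, let go (horizontal distance between bench_stop_mid and stop_board_in below 0.0125 m and height (world z) of bench_stop_mid below 0.018 m and angle between bench_stop_mid's own z axis and vertical below 0.03 rad and angle between the x axis of bench_stop_mid and the x axis of stop_board_in, either way round below 0.3 rad and contact force between the fingers and bench_stop below 0.05 N), for 0.2 s.
At the end, for the whole second after the job is handed in: Each of the four things lies flat in its own recess, at most 12.5 mm off its centre and resting on the floor (no more than 3 mm high), tilted less than 0.03 rad, the oblong ones along their recess within 0.3 rad, all let go and at rest (all of step 1 and all of step 2 and all of step 3 and horizontal distance between sanding_block_mid and sanding_board_in below 0.0125 m and height (world z) of sanding_block_mid below 0.024 m and angle between sanding_block_mid's own z axis and vertical below 0.03 rad and angle between the y axis of sanding_block_mid and the x axis of sanding_board_in, either way round below 0.3 rad and linear speed of each of hole_plug, perch_blank, bench_stop, sanding_block below 0.01 m/s and contact force between the fingers and sanding_block below 0.05 N); the robot touches nothing.
It fails at once if the mug or the wax tin was shifted by more than 20 mm (distance of any of mug_mid, wax_mid from where it was at the start of the episode above 0.02 m).
It fails at once if a thing of the pile toppled (tilted more than 0.7 rad) (angle between any of hole_plug_mid, perch_blank_mid, bench_stop_mid, sanding_block_mid's own z axis and vertical above 0.7 rad).
It also fails if it takes over 112 s, if anything falls off the work surface, if the arm or the gripper's body presses on something with over 40 N, if the wrist force passes 120 N, or if a joint passes its speed limit or range.

## Working session

There is one attempt and no reset: what is moved stays moved. The work goes in short steps, Python scripts to look and compute and a tool call to move; the robot and the scene stay as the last step left them, time stands still between calls to the robot, and variables do not carry over. Pictures are saved under pics/ and viewed, about 12 in all and at most 16, crops included, and the job is handed in when it is done.

Besides the shell and the picture viewer there is one more tool, called by a JSON object that holds its "method" and its "body". play_rows: Moves the arm, as the interface text tells. Its arguments: {"type":"object","properties":{"commands":{"type":"array","items":{"type":"object","properties":{"delta_rot":{"type":"array","items":{"type":"number","minimum":-1,"maximum":1}},"travel":{"type":"array","items":{"type":"number","minimum":-1,"maximum":1}},"gripper":{"type":"number"}}}},"force":{"type":"number"}},"required":["commands"]}

```bash
ls; mkdir -p pics; python3 - <<'E'
from plant import r, viewer
import cv2,numpy as np
s=r.get_state(); print({k:np.round(v,3) for k,v in s.items()})
for n in ("top","side"):
    d=viewer.snapshot(n); cv2.imwrite(f"pics/{n}0.png",d["color"][:,:,::-1]); np.savez(f"{n}0.npz",**d)
    print(n,d["fx"],d["fy"],d["cx"],d["cy"],d["origin"],d["attitude"],[k for k in d])
E
```

```text
pics
{'clock': np.float64(0.0), 'q': array([-1.267,  0.69 , -0.195,  1.566,  0.157,  0.902, -0.215]), 'qd': array([-0.001,  0.   , -0.   , -0.001, -0.   , -0.   , -0.001]), 'joint_torque': array([-0.0000e+00, -5.2757e+01, -1.2670e+00, -1.5342e+01, -5.3000e-02,
        7.0000e-03,  0.0000e+00]), 'tool_pos': array([0.166, 0.602, 0.238]), 'eef_rot': array([ 0.134,  0.991, -0.001, -0.   ]), 'contact_force': array([-0.251, -0.79 ,  0.108]), 'moment': array([ 0.034, -0.013,  0.027]), 'opening': np.float64(0.999)}
top 362.43971041494 362.43971041494 256.10849499217295 196.71080861346516 [0.36009996 0.20442162 0.99369474] [ 0.05658942 -0.04495315 -0.69915905  0.71130407] ['color', 'z_map', 'fx', 'fy', 'cx', 'cy', 'origin', 'attitude']
side 346.51511468753466 346.51511468753466 258.5667441670084 194.59415434229564 [ 0.22159713 -0.49363526  0.62573733] [ 0.45869917 -0.08948575 -0.14456551  0.8721744 ] ['color', 'z_map', 'fx', 'fy', 'cx', 'cy', 'origin', 'attitude']
```

View pics/top0.png

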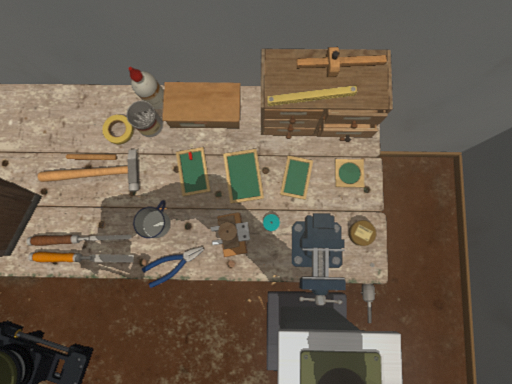

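View pics/side0.png

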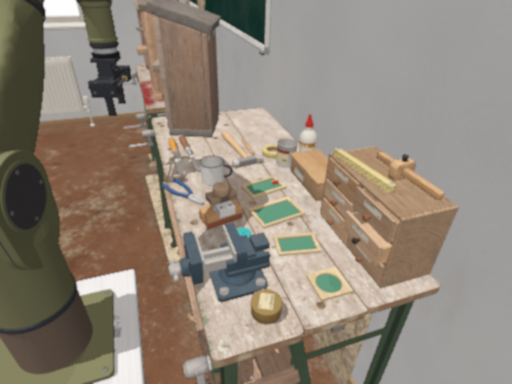

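The top view shows the pile at about (232,232) and the green recesses: round at (349,173), small oblong at (297,177), largest at (242,176), and red-keyed at (192,171). The mug is at (150,222) and the wax tin at (362,232). For the plug, the candidates are the brown disc on the pile (228,230) and the turquoise disc on the bench (271,222). I choose the brown one and will crop in to check.

```bash
cat > h.py <<'E'
import numpy as np,cv2
from scipy.spatial.transform import Rotation as R
def cloud(d):
    v,u=np.mgrid[0:384,0:512]; z=d["z_map"]
    P=np.stack([(u-d["cx"])/d["fx"]*z,-(v-d["cy"])/d["fy"]*z,-z],-1)
    return P@R.from_quat(d["attitude"]).as_matrix().T+d["origin"]
def rect(xy):
    (c,s,a)=cv2.minAreaRect((xy*1000).astype(np.float32))
    if s[0]<s[1]: s=s[::-1]; a+=90
    return np.round(c,1),np.round(s,1),round((a+90)%180-90,1)
def snap(n):
    from plant import viewer
    d=viewer.snapshot(n); return d,cloud(d)
E
python3 - <<'E'
from h import *
for n in("top","side"):
    d=dict(np.load(n+"0.npz")); W=cloud(d); c=d["color"]; hsv=cv2.cvtColor(c,cv2.COLOR_RGB2HSV)
    m=((hsv[...,0]>55)&(hsv[...,0]<90)&(hsv[...,1]>90)&(abs(W[...,2])<.03)).astype(np.uint8)
    k,l,st,ce=cv2.connectedComponentsWithStats(m)
    for i in range(1,k):
        if st[i,4]>60:
            p=W[l==i]; print(n,ce[i].round(),st[i,4],rect(p[:,:2]),"z",np.median(p[:,2]).round(4), "mean",(p.mean(0)*1000).round(1))
    b=(slice(195,275),slice(190,290)) if n=="top" else (slice(150,250),slice(160,280))
    cv2.imwrite(f"pics/{n}crop.png",cv2.resize(c[b][:,:,::-1],None,fx=6,fy=6,interpolation=cv2.INTER_CUBIC))
    if n=="top":
        z=W[...,2]
        print((z[210:258:2,208:258:2]*1000).astype(int))
        print("xy at 232,232",W[232,232],W[222,271],W[221,150],W[232,362])
E
```

```text
top [191. 168.] 503 (array([581.7, 403.2]), array([86.8, 55.5]), 10.2) z 0.0021 mean [582.5 405.1   2.1]
top [243. 176.] 993 (array([562.2, 260. ]), array([121.1,  71.9]), 9.7) z 0.0022 mean [561.  259.2   2.2]
top [292. 185.] 108 (array([554. , 112.9]), array([76.7, 48.9]), -10.8) z 0.0027 mean [538.8 124.6   2.7]
top [271. 222.] 221 (array([432.7, 180.9]), array([43.2, 41.7]), -44.1) z 0.0193 mean [432.6 181.   18.7]
[[  3   1  -1  -1   2   0  -2  -1  -1   0  -1  -1  -1   0   0   0   0  -3
    0   0  -1  -1  -2  -2   0]
 [ -1  -1   0  -3   1   0   2  -1   0   4  -3  -3   0   1   0  37   0   0
    0  -5   0   0   0  -1   0]
 [  1  -3  -1  -1   1   0   1   0   0  32  35  36  36  41  43  37  17   0
    0   3   0  -1   0   0   1]
 [ -1  -1   0   0   0  39  39  36  36  87  87  86  84  75  37  36  24   2
    1  -1  -1  -4  -1   1  -1]
 [ -1  -1  -1   0  -1  84  86  85  82  86  86  85  85  85  36  39  34   1
    0  -1  -2   0   3   0   0]
 [  1  -1   1  -1   0  34  87  86  84  85  89  85  87  87  38  35  37   0
   -2  -1   0   0  -2   0  -2]
 [  0   1   0  -2   1  35  87  84  87 102 104 1
[... 1834 characters left out ...]
  0   0]]
xy at 232,232 [0.40045765 0.27765409 0.10479134] [ 0.43457382  0.17998243 -0.00228542] [0.43123203 0.51249622 0.00277704] [ 0.4094099  -0.05686979  0.03941983]
side [261. 187.] 121 (array([566.7, 403.7]), array([79. , 37.6]), 10.5) z 0.0028 mean [562.5 402.7   2.9]
side [280. 212.] 223 (array([562.6, 263.4]), array([108.1,  55.3]), 8.5) z 0.0027 mean [570.6 257.1   2.7]
side [244. 231.] 77 (array([435.6, 184.4]), array([34. , 31.3]), -22.7) z 0.0198 mean [436.2 186.3  19.9]
side [299. 244.] 176 (array([559.8, 115.2]), array([84.8, 37.4]), -8.0) z 0.0026 mean [565.8 111.7   2.7]
side [329. 284.] 215 (array([574.4, -33. ]), array([47.9, 42.7]), -9.0) z 0.0025 mean [575.1 -34.1   2.6]
```

View pics/topcrop.png

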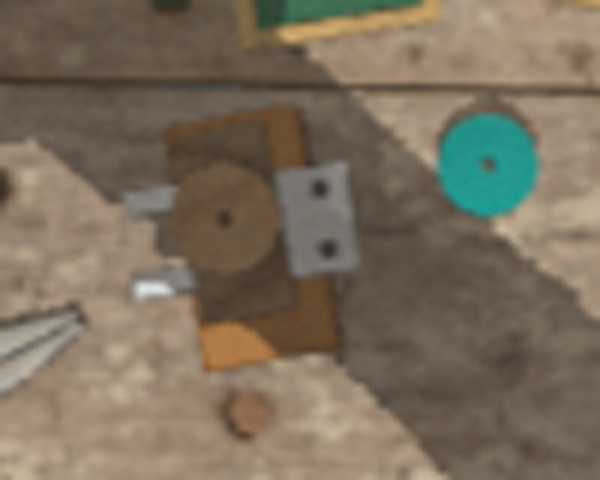

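View pics/sidecrop.png

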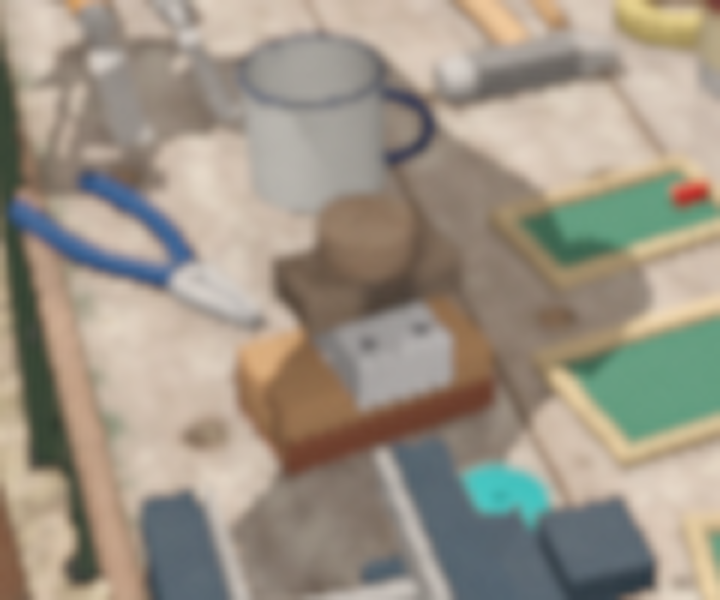

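The crops show the brown disc with its pivot dot on top of the dark block, so it is the right one. The turquoise disc lies on the bench. The stop's notch points to +y (image left). The red key is at the +x end of its board. Next I measure precisely.

```bash
cat >> h.py <<'E'
def plane(d,uv,z):
    r=R.from_quat(d["attitude"]).as_matrix()@np.array([(uv[0]-d["cx"])/d["fx"],-(uv[1]-d["cy"])/d["fy"],-1])
    o=np.array(d["origin"]); return ((o+r*(z-o[2])/r[2])*1000).round(1)[:2]
def pts(viewer,n,d,zs):
    for l,z in zs.items():
        print(n,l,[(np.round(q["at"],1).tolist(),round(q["conf"],2),plane(d,q["at"],z).tolist()) for q in viewer.pinpoint(n,l)[:2]])
E
python3 - <<'E'
from h import *
from plant import viewer
Z=dict(hole_plug_mid=.096,perch_blank_mid=.075,bench_stop_mid=.051,sanding_block_mid=.019,plug_board_in=.002,perch_board_in=.002,stop_board_in=.002,sanding_board_in=.002,mug_mid=.037,wax_mid=.018)
for n in("top","side"):
    d=dict(np.load(n+"0.npz")); pts(viewer,n,d,Z)
    W=cloud(d); z=W[...,2]; hsv=cv2.cvtColor(d["color"],cv2.COLOR_RGB2HSV)
    box=(abs(W[...,0]-.40)<.09)&(abs(W[...,1]-.28)<.08)
    for nm,a,b in(("plug",.097,.112),("perch",.078,.094),("stop",.055,.07),("sand",.03,.045)):
        m=(box&(z>a)&(z<b)); p=W[m][:,:2]; print(n,nm,rect(p),len(p),"z",np.median(W[m][:,2]).round(4), cv2.minEnclosingCircle((p*1000).astype(np.float32)))
    # boards: plywood+green, near 0..12mm, connected from loose colour
    wide=((hsv[...,1]>105)&(hsv[...,0]>10)&(hsv[...,0]<95)&(z>-.01)&(z<.02)&(W[...,0]>.48)&(W[...,0]<.66)&(W[...,1]<.48)&(W[...,1]>-.1)).astype(np.uint8)
    wide=cv2.morphologyEx(wide,cv2.MORPH_OPEN,np.ones((2,2)))
    k,l,st,ce=cv2.connectedComponentsWithStats(wide)
    for i in range(1,k):
        if st[i,4]>80: print(n,"board",ce[i].round(),st[i,4],rect(W[l==i][:,:2]))
    if n=="top":
        for nm,x0,x1,y0,y1 in(("vise",.2,.52,-.02,.17),("toolbox",.62,1,-.15,.24),("box",.62,1,.24,.5),("mug",.37,.5,.44,.58),("wax",.36,.46,-.12,0)):
            m=(W[...,0]>x0)&(W[...,0]<x1)&(W[...,1]>y0)&(W[...,1]<y1)&(z>.03)&(z<.6); q=W[m]; print(nm,np.percentile(q,[1,99],0).round(3).tolist())
E
```

```text
top hole_plug_mid [([230.6, 228.5], 0.54, [409.4, 282.1]), ([275.4, 220.3], 0.51, [431.6, 171.6])]
top perch_blank_mid [([224.4, 230.8], 0.79, [404.5, 299.4]), ([293.5, 176.9], 0.38, [546.1, 125.4])]
top bench_stop_mid [([229.4, 233.3], 0.82, [399.4, 288.7]), ([241.6, 175.6], 0.33, [552.4, 260.8])]
top sanding_block_mid [([231.3, 234.9], 0.66, [396.6, 286.4]), ([242.3, 176.7], 0.27, [555.8, 260.7])]
top plug_board_in [([346.0, 170.5], 0.88, [581.2, -26.8])]
top perch_board_in [([293.1, 177.1], 0.7, [560.3, 120.2]), ([155.1, 215.0], 0.68, [448.1, 499.6])]
top stop_board_in [([193.1, 167.0], 0.55, [584.9, 400.4])]
top sanding_board_in [([240.4, 174.8], 0.63, [564.6, 267.1])]
top mug_mid [([152.9, 216.4], 0.66, [441.1, 494.9])]
top wax_mid [([360.4, 236.1], 0.8, [399.5, -58.2])]
top plug (array([402.8, 288.8]), array([44.2, 42.1]), 1.3) 269 z 0.1057 ((402.86395263671875, 289.08721923828125), 22.69237518310547)
top perch (array([402.7, 287.2]), array([80.1, 41.7]), 12.0) 270 z 0.086 ((402.0957336425781, 288.6634521484375), 43.24177932739258)
top stop (array([398.5, 285.6]), array([95.3, 
[... 1360 characters left out ...]
g_board_in [([274.9, 210.6], 0.6, [559.6, 268.8])]
side mug_mid [([218.1, 170.4], 0.58, [442.3, 491.9])]
side wax_mid [([264.4, 303.3], 0.84, [407.4, -49.9])]
side plug (array([400.4, 291.1]), array([45.8, 44. ]), 74.3) 162 z 0.1058 ((400.78265380859375, 291.54412841796875), 24.187650680541992)
side perch (array([400.8, 288.4]), array([80., 42.]), 10.5) 220 z 0.0863 ((400.6512145996094, 288.9674377441406), 43.03010177612305)
side stop (array([393.9, 263.8]), array([86.6, 56.1]), -13.9) 206 z 0.0646 ((397.7518005371094, 279.48028564453125), 44.87559509277344)
side sand (array([397.5, 274.9]), array([113.2,  73.1]), 4.8) 301 z 0.0385 ((396.49456787109375, 285.3958435058594), 59.55740737915039)
```

```bash
python3 - <<'E'
from h import *
d=dict(np.load("top0.npz")); c=d["color"]; hsv=cv2.cvtColor(c,cv2.COLOR_RGB2HSV)
for nm,(u0,u1,v0,v1) in dict(plug=(330,370,153,193),perch=(278,316,150,204),sand=(218,268,145,208),stop=(172,214,142,200)).items():
    s=np.s_[v0:v1,u0:u1]; h,S,V=[hsv[s][...,i].astype(int) for i in range(3)]
    for t,m,z in(("green",(h>45)&(h<95)&(S>70),.002),("all",(S>85),.007)):
        m=m.astype(np.uint8); k,l,st,ce=cv2.connectedComponentsWithStats(m); i=1+st[1:,4].argmax()
        v,u=np.where(l==i); P=np.array([plane(d,(a+u0,b+v0),z) for a,b in zip(u,v)])/1000
        print(nm,t,len(P),rect(P),"mean",(P.mean(0)*1000).round(1))
cv2.imwrite("pics/boards.png",cv2.resize(c[140:210,165:375,::-1],None,fx=3.8,fy=3.8,interpolation=cv2.INTER_CUBIC))
E
```

```text
plug green 318 (array([574.9, -35.2]), array([55.1, 54.1]), -27.0) mean [574.5 -35.3]
plug all 615 (array([566.4, -38.1]), array([99.4, 91.6]), 5.3) mean [572.  -36.3]
perch green 603 (array([560.4, 112. ]), array([92.4, 52.7]), -10.7) mean [559.7 112.3]
perch all 932 (array([561.4, 111.9]), array([117.1,  75.4]), -9.4) mean [559.7 112.5]
sand green 1124 (array([562.1, 259.5]), array([122. ,  74.7]), 9.3) mean [561.6 259.3]
sand all 1604 (array([562.6, 257. ]), array([144.7, 102.7]), 10.5) mean [562.1 259.4]
stop green 719 (array([572.7, 401.4]), array([108.1,  58.7]), 11.5) mean [571.1 401.2]
stop all 1067 (array([570.9, 407.9]), array([130.1,  95.4]), 11.4) mean [578. 404.]
```

View pics/boards.png

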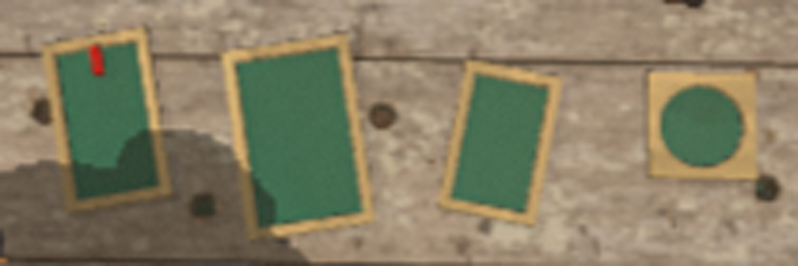

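The boards show clearly in the crop: keyed (100,120), largest (295,135), small oblong (500,140), round (700,125). The red key is at the +x end. Planner next.

```bash
cat >> h.py <<'E'
def pose(p,psi):  # mm, deg: tool down, jaws along psi
    s,c=np.sin(np.radians(psi)),np.cos(np.radians(psi))
    return np.array(p)/1000,R.from_matrix(np.array([[-s,c,0],[c,s,0],[0,0,-1]]))
def now():
    from plant import r
    s=r.get_state(); q=R.from_quat(s["eef_rot"]); y=q.as_matrix()[:,1]; z=q.as_matrix()[:,2]
    print("t",round(s["clock"],2),"tcp",(s["tool_pos"]*1000).round(1),"psi",np.degrees(np.arctan2(y[1],y[0])).round(1),"tilt",np.degrees(np.arccos(-z[2])).round(2),"F",np.round(s["contact_force"],1),"open mm",round(s["opening"]*88,1),"q7",round(s["q"][6],2))
    return np.array(s["tool_pos"]),q
def plan(*calls):
    """each call = list of (xyz mm, psi) waypoints, relative to pose at its start"""
    p,q=now()
    for c in calls:
        p0,q0=p,q
        for w in c:
            p,q=pose(*w); t=q0.inv().apply(p-p0)/.15; a=(q0.inv()*q).as_rotvec()/np.pi
            print("  travel",t.round(3).tolist(),"rot",a.round(4).tolist(),"" if abs(t).max()<=1 else "TOO FAR")
        print("--")
E
python3 - <<'E'
from h import *
plan([([300,500,220],88)],[([402,400,190],101)],[([402,289,150],101)],[([402,289,93],101)])
E
```

```text
t 1.1 tcp [166.6 602.4 238.7] psi 74.5 tilt 0.0 F [-0.2  0.1 -0.4] open mm 87.8 q7 -0.22
  travel [-1.039, -0.421, 0.125] rot [0.0, 0.0, -0.0748] TOO FAR
--
  travel [-0.703, -0.643, 0.2] rot [0.0, 0.0, -0.0722] 
--
  travel [0.141, -0.726, 0.267] rot [0.0, 0.0, 0.0] 
--
  travel [0.0, 0.0, 0.38] rot [0.0, 0.0, 0.0] 
--
```

{"method": "play_rows", "body": {"commands": [{"travel":[-0.3,-0.13,0.04],"delta_rot":[0,0,-0.025],"gripper":1},{"travel":[-0.62,-0.28,0.08],"delta_rot":[0,0,-0.05],"gripper":1},{"travel":[-0.95,-0.42,0.125],"delta_rot":[0,0,-0.075],"gripper":1},{"travel":[-0.95,-0.42,0.125],"delta_rot":[0,0,-0.075],"gripper":1}], "force": 25}}

```text
clock: 1.6
tool_pos: [0.2927, 0.4992, 0.2193]
eef_rot: [0.022, 1.0, -0.002, 0.001]
contact_force: [-0.3, 1.3, 0.3]
opening: 0.999
```

{"method": "play_rows", "body": {"commands": [{"travel":[-0.35,-0.32,0.1],"delta_rot":[0,0,-0.036],"gripper":1},{"travel":[-0.7,-0.64,0.2],"delta_rot":[0,0,-0.072],"gripper":1},{"travel":[-0.7,-0.64,0.2],"delta_rot":[0,0,-0.072],"gripper":1},{"travel":[-0.7,-0.64,0.2],"delta_rot":[0,0,-0.072],"gripper":1}]}}

```text
clock: 2.1
tool_pos: [0.3892, 0.404, 0.1898]
eef_rot: [-0.094, 0.996, 0.0, -0.0]
contact_force: [-0.7, 0.2, -0.1]
opening: 1.003
```

{"method": "play_rows", "body": {"commands": [{"travel":[0.1,-0.4,0.13],"delta_rot":[0,0,0],"gripper":1},{"travel":[0.14,-0.72,0.26],"delta_rot":[0,0,0],"gripper":1},{"travel":[0.14,-0.72,0.26],"delta_rot":[0,0,0],"gripper":1},{"travel":[0.14,-0.72,0.26],"delta_rot":[0,0,0],"gripper":1}]}}

```text
clock: 2.6
tool_pos: [0.388, 0.2978, 0.1517]
eef_rot: [-0.097, 0.995, 0.002, 0.001]
contact_force: [-0.5, 1.1, 0.1]
opening: 1.0
```

```bash
python3 - <<'E'
from h import *
plan([([402,289,120],101),([402,289,93.5],101)])
E
```

```text
t 2.6 tcp [388.  297.8 151.7] psi 101.2 tilt 0.22 F [-0.5  1.1  0.1] open mm 88.0 q7 0.6
  travel [-0.08, -0.076, 0.211] rot [0.0012, 0.0005, 0.001] 
  travel [-0.08, -0.077, 0.388] rot [0.0012, 0.0005, 0.001] 
--
```

{"method": "play_rows", "body": {"commands": [{"travel":[-0.08,-0.076,0.05],"delta_rot":[0,0,0],"gripper":1},{"travel":[-0.08,-0.076,0.2],"delta_rot":[0,0,0],"gripper":1},{"travel":[-0.08,-0.076,0.32],"delta_rot":[0,0,0],"gripper":1},{"travel":[-0.08,-0.076,0.388],"delta_rot":[0,0,0],"gripper":1},{"travel":[-0.08,-0.076,0.388],"delta_rot":[0,0,0],"gripper":1},{"travel":[-0.08,-0.076,0.388],"delta_rot":[0,0,0],"gripper":0}], "force": 25}}

```text
clock: 3.35
tool_pos: [0.4031, 0.2857, 0.0932]
eef_rot: [-0.096, 0.995, 0.0, 0.0]
contact_force: [0.3, 0.1, 0.2]
opening: 0.911
```

```bash
python3 - <<'E'
from h import *
now()
d,W=snap("side"); cv2.imwrite("pics/g1.png",cv2.resize(d["color"][140:250,150:290,::-1],None,fx=5,fy=5,interpolation=cv2.INTER_CUBIC))
E
```

```text
t 3.35 tcp [403.1 285.7  93.2] psi 101.0 tilt 0.06 F [0.3 0.1 0.2] open mm 80.1 q7 0.57
```

View pics/g1.png

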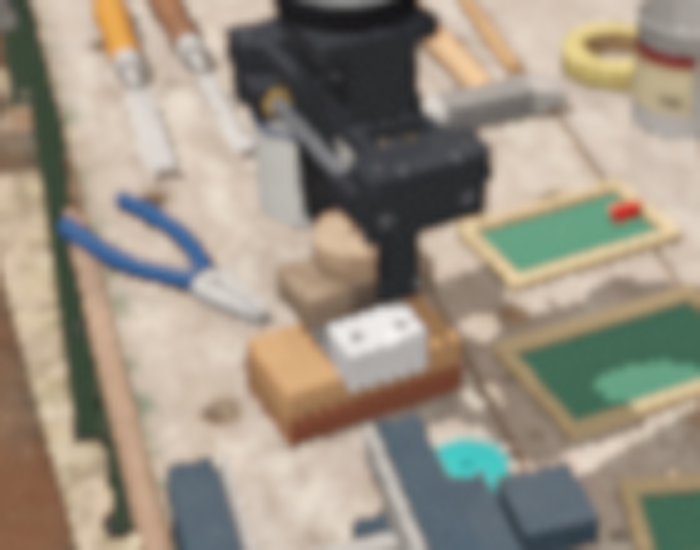

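The near finger is at the −y side of the plug (398,250) and clear of the perch block. I correct 3 mm in y and close.

{"method": "play_rows", "body": {"commands": [{"travel":[0,0.022,0],"delta_rot":[0,0,0],"gripper":0.6},{"travel":[0,0.022,0],"delta_rot":[0,0,0],"gripper":-0.5},{"travel":[0,0.022,0],"delta_rot":[0,0,0],"gripper":-0.5},{"travel":[0,0.022,0],"delta_rot":[0,0,0],"gripper":-0.5},{"travel":[0,0.022,0],"delta_rot":[0,0,0],"gripper":-0.5},{"travel":[0,0.022,0],"delta_rot":[0,0,0],"gripper":-0.5}], "force": 20}}

```text
clock: 4.15
tool_pos: [0.4022, 0.2886, 0.0929]
eef_rot: [-0.096, 0.995, 0.0, 0.0]
contact_force: [0.3, 0.9, 2.4]
opening: 0.508
```

```bash
python3 - <<'E'
from h import *
plan([([402,289,140],101)],[([460,190,180],95)],[([540,60,160],90)],[([574.8,-34.5,120],90)])
E
```

```text
t 4.15 tcp [402.2 288.6  92.9] psi 101.0 tilt 0.02 F [0.3 0.9 2.4] open mm 44.7 q7 0.57
  travel [0.0, 0.003, -0.314] rot [0.0001, 0.0001, 0.0] 
--
  travel [-0.254, -0.722, -0.267] rot [0.0, 0.0, 0.0333] 
--
  travel [-0.456, -0.91, 0.133] rot [0.0, 0.0, 0.0278] 
--
  travel [-0.232, -0.63, 0.267] rot [0.0, 0.0, 0.0] 
--
```

{"method": "play_rows", "body": {"commands": [{"travel":[0,0,-0.05],"delta_rot":[0,0,0],"gripper":-0.5},{"travel":[0,0,-0.15],"delta_rot":[0,0,0],"gripper":-0.5},{"travel":[0,0,-0.32],"delta_rot":[0,0,0],"gripper":-0.5},{"travel":[0,0,-0.32],"delta_rot":[0,0,0],"gripper":-0.5}]}}

```text
clock: 4.65
tool_pos: [0.403, 0.2891, 0.1423]
eef_rot: [-0.096, 0.995, 0.001, 0.001]
contact_force: [0.4, -0.0, -1.2]
opening: 0.512
```

{"method": "play_rows", "body": {"commands": [{"travel":[-0.08,-0.24,-0.12],"delta_rot":[0,0,0.01],"gripper":-0.5},{"travel":[-0.17,-0.48,-0.22],"delta_rot":[0,0,0.02],"gripper":-0.5},{"travel":[-0.25,-0.72,-0.27],"delta_rot":[0,0,0.033],"gripper":-0.5},{"travel":[-0.25,-0.72,-0.27],"delta_rot":[0,0,0.033],"gripper":-0.5}]}}

```text
clock: 5.15
tool_pos: [0.461, 0.186, 0.1809]
eef_rot: [-0.041, 0.999, -0.001, 0.0]
contact_force: [-0.1, -0.1, -0.5]
opening: 0.508
```

{"method": "play_rows", "body": {"commands": [{"travel":[-0.15,-0.3,0.04],"delta_rot":[0,0,0.01],"gripper":-0.5},{"travel":[-0.3,-0.6,0.09],"delta_rot":[0,0,0.02],"gripper":-0.5},{"travel":[-0.456,-0.91,0.133],"delta_rot":[0,0,0.028],"gripper":-0.5},{"travel":[-0.456,-0.91,0.133],"delta_rot":[0,0,0.028],"gripper":-0.5}]}}

```text
clock: 5.65
tool_pos: [0.5406, 0.0555, 0.1597]
eef_rot: [0.003, 1.0, -0.001, -0.001]
contact_force: [-0.6, 0.4, 0.3]
opening: 0.506
```

{"method": "play_rows", "body": {"commands": [{"travel":[-0.11,-0.31,0.13],"delta_rot":[0,0,0],"gripper":-0.5},{"travel":[-0.23,-0.63,0.267],"delta_rot":[0,0,0],"gripper":-0.5},{"travel":[-0.23,-0.63,0.267],"delta_rot":[0,0,0],"gripper":-0.5},{"travel":[-0.23,-0.63,0.267],"delta_rot":[0,0,0],"gripper":-0.5}]}}

```text
clock: 6.15
tool_pos: [0.5737, -0.0322, 0.1209]
eef_rot: [-0.001, 1.0, 0.001, -0.0]
contact_force: [0.6, 0.6, 0.7]
opening: 0.511
```

```bash
python3 - <<'E'
from h import *
plan([([574.8,-34.5,40],90),([574.8,-34.5,12],90)])
d,W=snap("side"); cv2.imwrite("pics/g2.png",cv2.resize(d["color"][150:340,180:400,::-1],None,fx=3,fy=3,interpolation=cv2.INTER_CUBIC))
d,W=snap("top")
m=(abs(W[...,0]-.4)<.09)&(abs(W[...,1]-.285)<.09)
for nm,a,b in(("perch",.078,.094),("stop",.055,.07),("sand",.03,.045)):
    k=m&(W[...,2]>a)&(W[...,2]<b); print(nm,k.sum(),rect(W[k][:,:2]) if k.any() else "")
E
```

```text
t 6.15 tcp [573.7 -32.2 120.9] psi 90.2 tilt 0.13 F [0.6 0.6 0.7] open mm 45.0 q7 1.13
  travel [-0.008, -0.017, 0.539] rot [0.0007, -0.0003, 0.0009] 
  travel [-0.008, -0.017, 0.726] rot [0.0007, -0.0003, 0.0009] 
--
perch 519 (array([402.6, 288.1]), array([80.2, 40.3]), 12.2)
stop 297 (array([398.5, 285.7]), array([95.7, 49.5]), -80.8)
sand 313 (array([398.6, 284.5]), array([109.9,  59.9]), 11.5)
```

View pics/g2.png

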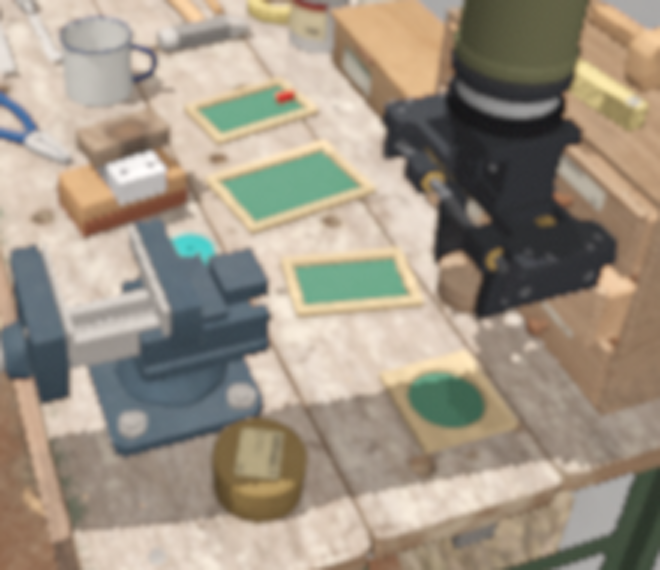

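The plug is held above its board, which is at (445,400), and the rest of the pile is undisturbed. Lowering and releasing.

{"method": "play_rows", "body": {"commands": [{"travel":[-0.008,-0.017,0.25],"delta_rot":[0,0,0],"gripper":-0.5},{"travel":[-0.008,-0.017,0.5],"delta_rot":[0,0,0],"gripper":-0.5},{"travel":[-0.008,-0.017,0.65],"delta_rot":[0,0,0],"gripper":-0.5},{"travel":[-0.008,-0.017,0.7],"delta_rot":[0,0,0],"gripper":-0.5},{"travel":[-0.008,-0.017,0.726],"delta_rot":[0,0,0],"gripper":-0.5},{"travel":[-0.008,-0.017,0.735],"delta_rot":[0,0,0],"gripper":-0.5},{"travel":[-0.008,-0.017,0.735],"delta_rot":[0,0,0],"gripper":-0.5}]}}

```text
clock: 7.12
tool_pos: [0.5759, -0.0373, 0.0117]
eef_rot: [-0.0, 1.0, 0.0, 0.001]
contact_force: [0.1, 0.1, -1.0]
opening: 0.509
```

```bash
python3 - <<'E'
from h import *
plan([([574.8,-34.5,9.5],90)])
E
```

```text
t 7.12 tcp [575.9 -37.3  11.7] psi 90.0 tilt 0.07 F [ 0.1  0.1 -1. ] open mm 44.7 q7 1.06
  travel [0.008, 0.018, 0.015] rot [0.0, 0.0004, 0.0001] 
--
```

{"method": "play_rows", "body": {"commands": [{"travel":[0.008,0.018,0.012],"delta_rot":[0,0,0],"gripper":-0.5},{"travel":[0.008,0.018,0.015],"delta_rot":[0,0,0],"gripper":-0.5},{"travel":[0.008,0.018,0.015],"delta_rot":[0,0,0],"gripper":0.4},{"travel":[0.008,0.018,0.015],"delta_rot":[0,0,0],"gripper":0.4},{"travel":[0.008,0.018,0.015],"delta_rot":[0,0,0],"gripper":0.4},{"travel":[0.008,0.018,-0.2],"delta_rot":[0,0,0],"gripper":0.4},{"travel":[0.008,0.018,-0.6],"delta_rot":[0,0,0],"gripper":0.4},{"travel":[0.008,0.018,-1],"delta_rot":[0,0,0],"gripper":0.4},{"travel":[0.008,0.018,-1],"delta_rot":[0,0,0],"gripper":0.4}]}}

```text
clock: 8.25
tool_pos: [0.5774, -0.0343, 0.1656]
eef_rot: [0.0, 1.0, 0.0, 0.005]
contact_force: [-1.0, -0.5, -0.1]
opening: 0.7
```

```bash
python3 - <<'E'
from h import *
plan([([560,100,180],95)],[([470,220,170],102)],[([402.3,288.1,140],102),([402.3,288.1,72],102)])
d,W=snap("side"); cv2.imwrite("pics/g3.png",cv2.resize(d["color"][230:330,270:400,::-1],None,fx=4,fy=4,interpolation=cv2.INTER_CUBIC))
k=(abs(W[...,0]-.575)<.05)&(abs(W[...,1]+.035)<.05)&(W[...,2]>.014)&(W[...,2]<.035)
print(rect(W[k][:,:2]),np.percentile(W[k][:,2],[10,50,90]).round(4), cv2.minEnclosingCircle((W[k][:,:2]*1000).astype(np.float32)))
E
```

```text
t 8.25 tcp [577.4 -34.3 165.6] psi 90.0 tilt 0.55 F [-1.  -0.5 -0.1] open mm 61.6 q7 1.16
  travel [0.115, 0.896, -0.097] rot [0.0001, 0.003, -0.0278] 
--
  travel [0.528, 0.849, 0.067] rot [0.0, 0.0, -0.0389] 
--
  travel [0.347, 0.538, 0.2] rot [0.0, 0.0, 0.0] 
  travel [0.347, 0.538, 0.653] rot [0.0, 0.0, 0.0] 
--
(array([574.2, -34.3]), array([46.5, 44.3]), 16.1) [0.0182 0.0214 0.023 ] ((573.7974243164062, -34.450748443603516), 24.09658432006836)
```

View pics/g3.png

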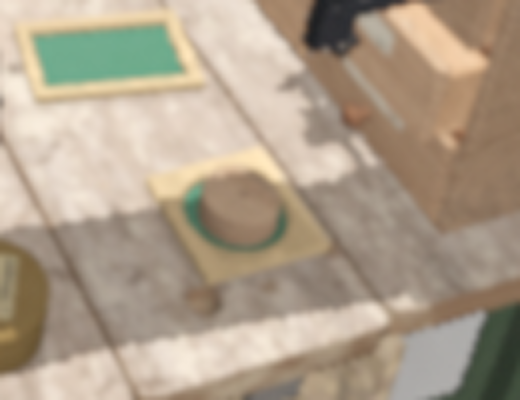

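The plug lies flat in its recess: centre (574,−34), top at 21 mm. Next is the perch block.

{"method": "play_rows", "body": {"commands": [{"travel":[0.04,0.3,-0.04],"delta_rot":[0,0,-0.01],"gripper":0.6},{"travel":[0.08,0.6,-0.07],"delta_rot":[0,0,-0.02],"gripper":0.6},{"travel":[0.115,0.896,-0.097],"delta_rot":[0,0,-0.028],"gripper":0.6},{"travel":[0.115,0.896,-0.097],"delta_rot":[0,0,-0.028],"gripper":0.6}]}}

```text
clock: 8.8
tool_pos: [0.5554, 0.1049, 0.1745]
eef_rot: [-0.048, 0.999, 0.002, -0.001]
contact_force: [-0.4, -0.4, -0.1]
opening: 0.8
```

{"method": "play_rows", "body": {"commands": [{"travel":[0.18,0.28,0.02],"delta_rot":[0,0,-0.013],"gripper":0.6},{"travel":[0.36,0.56,0.04],"delta_rot":[0,0,-0.026],"gripper":0.6},{"travel":[0.528,0.849,0.067],"delta_rot":[0,0,-0.039],"gripper":0.6},{"travel":[0.528,0.849,0.067],"delta_rot":[0,0,-0.039],"gripper":0.6}]}}

```text
clock: 9.3
tool_pos: [0.4637, 0.2224, 0.1643]
eef_rot: [-0.109, 0.994, 0.0, -0.002]
contact_force: [-0.6, -0.3, 0.0]
opening: 0.799
```

{"method": "play_rows", "body": {"commands": [{"travel":[0.17,0.27,0.1],"delta_rot":[0,0,0],"gripper":0.6},{"travel":[0.347,0.538,0.2],"delta_rot":[0,0,0],"gripper":0.6},{"travel":[0.347,0.538,0.2],"delta_rot":[0,0,0],"gripper":0.6},{"travel":[0.347,0.538,0.2],"delta_rot":[0,0,0],"gripper":0.6},{"travel":[0.347,0.538,0.2],"delta_rot":[0,0,0],"gripper":0.6},{"travel":[0.347,0.538,0.2],"delta_rot":[0,0,0],"gripper":0.6}]}}

```text
clock: 10.05
tool_pos: [0.4002, 0.2865, 0.1356]
eef_rot: [-0.104, 0.995, -0.0, 0.0]
contact_force: [-0.0, -0.3, -0.2]
opening: 0.801
```

```bash
python3 - <<'E'
from h import *
plan([([402.3,288.1,72],102)])
E
```

```text
t 10.05 tcp [400.2 286.5 135.6] psi 101.9 tilt 0.04 F [-0.  -0.3 -0.2] open mm 70.5 q7 0.59
  travel [-0.016, 0.008, 0.424] rot [-0.0001, 0.0002, -0.0004] 
--
```

{"method": "play_rows", "body": {"commands": [{"travel":[-0.016,0.008,0.1],"delta_rot":[0,0,0],"gripper":0.6},{"travel":[-0.016,0.008,0.25],"delta_rot":[0,0,0],"gripper":0.6},{"travel":[-0.016,0.008,0.37],"delta_rot":[0,0,0],"gripper":0.6},{"travel":[-0.016,0.008,0.424],"delta_rot":[0,0,0],"gripper":0.6},{"travel":[-0.016,0.008,0.424],"delta_rot":[0,0,0],"gripper":0.6},{"travel":[-0.016,0.008,0.424],"delta_rot":[0,0,0],"gripper":-0.5},{"travel":[-0.016,0.008,0.424],"delta_rot":[0,0,0],"gripper":-0.5},{"travel":[-0.016,0.008,0.424],"delta_rot":[0,0,0],"gripper":-0.5},{"travel":[-0.016,0.008,0.424],"delta_rot":[0,0,0],"gripper":-0.5},{"travel":[-0.016,0.008,0.424],"delta_rot":[0,0,0],"gripper":-0.5}], "force": 25}}

```text
clock: 11.3
tool_pos: [0.4013, 0.2895, 0.0723]
eef_rot: [-0.105, 0.994, 0.0, 0.0]
contact_force: [-0.0, -0.2, 4.2]
opening: 0.454
```

```bash
python3 - <<'E'
from h import *
plan([([402,288,130],102)],[([470,190,150],90)],[([560.3,112,120],79.5)])
E
```

```text
t 11.3 tcp [401.3 289.5  72.3] psi 102.1 tilt 0.05 F [-0.  -0.2  4.2] open mm 40.0 q7 0.53
  travel [-0.003, -0.011, -0.385] rot [0.0001, 0.0002, 0.0005] 
--
  travel [-0.308, -0.733, -0.133] rot [0.0, 0.0, 0.0667] 
--
  travel [-0.602, -0.52, 0.2] rot [0.0, 0.0, 0.0583] 
--
```

{"method": "play_rows", "body": {"commands": [{"travel":[0,0,-0.05],"delta_rot":[0,0,0],"gripper":-0.5},{"travel":[0,0,-0.18],"delta_rot":[0,0,0],"gripper":-0.5},{"travel":[0,0,-0.385],"delta_rot":[0,0,0],"gripper":-0.5},{"travel":[0,0,-0.385],"delta_rot":[0,0,0],"gripper":-0.5}]}}

```text
clock: 11.8
tool_pos: [0.402, 0.2901, 0.1314]
eef_rot: [-0.105, 0.994, 0.001, 0.001]
contact_force: [1.0, -0.3, -1.3]
opening: 0.452
```

{"method": "play_rows", "body": {"commands": [{"travel":[-0.1,-0.24,-0.06],"delta_rot":[0,0,0.02],"gripper":-0.5},{"travel":[-0.2,-0.48,-0.11],"delta_rot":[0,0,0.044],"gripper":-0.5},{"travel":[-0.308,-0.733,-0.133],"delta_rot":[0,0,0.067],"gripper":-0.5},{"travel":[-0.308,-0.733,-0.133],"delta_rot":[0,0,0.067],"gripper":-0.5}]}}

```text
clock: 12.3
tool_pos: [0.471, 0.1873, 0.1489]
eef_rot: [0.003, 1.0, -0.001, 0.0]
contact_force: [-0.1, 1.0, -0.5]
opening: 0.45
```

{"method": "play_rows", "body": {"commands": [{"travel":[-0.2,-0.17,0.07],"delta_rot":[0,0,0.02],"gripper":-0.5},{"travel":[-0.4,-0.34,0.14],"delta_rot":[0,0,0.04],"gripper":-0.5},{"travel":[-0.602,-0.52,0.2],"delta_rot":[0,0,0.058],"gripper":-0.5},{"travel":[-0.602,-0.52,0.2],"delta_rot":[0,0,0.058],"gripper":-0.5},{"travel":[-0.602,-0.52,0.2],"delta_rot":[0,0,0.058],"gripper":-0.5},{"travel":[-0.602,-0.52,0.2],"delta_rot":[0,0,0.058],"gripper":-0.5},{"travel":[-0.602,-0.52,0.2],"delta_rot":[0,0,0.058],"gripper":-0.5}]}}

```text
clock: 13.18
tool_pos: [0.559, 0.1147, 0.1198]
eef_rot: [0.09, 0.996, 0.0, -0.0]
contact_force: [-0.6, -0.1, -0.9]
opening: 0.452
```

```bash
python3 - <<'E'
from h import *
plan([([559.3,112,11],79.5)])
d,W=snap("top")
m=(abs(W[...,0]-.4)<.09)&(abs(W[...,1]-.285)<.09)
for nm,a,b in(("stop",.055,.07),("sand",.03,.045)):
    k=m&(W[...,2]>a)&(W[...,2]<b); print(nm,k.sum(),rect(W[k][:,:2]) if k.any() else "")
E
```

```text
t 13.18 tcp [559.  114.7 119.8] psi 79.7 tilt 0.03 F [-0.6 -0.1 -0.9] open mm 39.8 q7 0.74
  travel [-0.005, -0.018, 0.725] rot [0.0002, -0.0001, 0.0012] 
--
stop 582 (array([400.4, 286.1]), array([95.7, 46.2]), -81.3)
sand 550 (array([400.1, 276.4]), array([109.7,  76.4]), 11.6)
```

{"method": "play_rows", "body": {"commands": [{"travel":[-0.005,-0.018,0.25],"delta_rot":[0,0,0],"gripper":-0.5},{"travel":[-0.005,-0.018,0.5],"delta_rot":[0,0,0],"gripper":-0.5},{"travel":[-0.005,-0.018,0.64],"delta_rot":[0,0,0],"gripper":-0.5},{"travel":[-0.005,-0.018,0.7],"delta_rot":[0,0,0],"gripper":-0.5},{"travel":[-0.005,-0.018,0.72],"delta_rot":[0,0,0],"gripper":-0.5},{"travel":[-0.005,-0.018,0.72],"delta_rot":[0,0,0],"gripper":-0.5}]}}

```text
clock: 13.98
tool_pos: [0.5603, 0.111, 0.0122]
eef_rot: [0.091, 0.996, 0.0, 0.001]
contact_force: [-0.0, -0.5, -0.7]
opening: 0.45
```

```bash
python3 - <<'E'
from h import *
plan([([559.3,112,10.7],79.5)])
E
```

```text
t 13.97 tcp [560.3 111.   12.2] psi 79.6 tilt 0.07 F [-0.  -0.5 -0.7] open mm 39.6 q7 0.68
  travel [0.008, 0.006, 0.01] rot [0.0002, 0.0003, 0.0005] 
--
```

{"method": "play_rows", "body": {"commands": [{"travel":[0.008,0.006,0.01],"delta_rot":[0,0,0],"gripper":-0.5},{"travel":[0.008,0.006,0.01],"delta_rot":[0,0,0],"gripper":0.3},{"travel":[0.008,0.006,0.01],"delta_rot":[0,0,0],"gripper":0.3},{"travel":[0.008,0.006,0.01],"delta_rot":[0,0,0],"gripper":0.3},{"travel":[0.008,0.006,0.01],"delta_rot":[0,0,0],"gripper":0.3},{"travel":[0.008,0.006,-0.2],"delta_rot":[0,0,0],"gripper":0.3},{"travel":[0.008,0.006,-0.6],"delta_rot":[0,0,0],"gripper":0.3},{"travel":[0.008,0.006,-1],"delta_rot":[0,0,0],"gripper":0.3},{"travel":[0.008,0.006,-1],"delta_rot":[0,0,0],"gripper":0.3}]}}

```text
clock: 15.1
tool_pos: [0.5618, 0.1128, 0.1661]
eef_rot: [0.091, 0.996, 0.002, 0.004]
contact_force: [-0.4, 0.0, -0.3]
opening: 0.652
```

```bash
python3 - <<'E'
from h import *
plan([([490,210,160],45)],[([400.3,286.1,120],9)])
d,W=snap("side"); cv2.imwrite("pics/g4.png",cv2.resize(d["color"][150:290,190:350,::-1],None,fx=4,fy=4,interpolation=cv2.INTER_CUBIC))
k=(abs(W[...,0]-.56)<.06)&(abs(W[...,1]-.112)<.045)&(W[...,2]>.015)&(W[...,2]<.035)
print(rect(W[k][:,:2]),np.percentile(W[k][:,2],[10,50,90]).round(4))
E
```

```text
t 15.1 tcp [561.8 112.8 166.1] psi 79.6 tilt 0.54 F [-0.4  0.  -0.3] open mm 57.4 q7 0.76
  travel [0.589, 0.55, 0.038] rot [0.0022, 0.0021, 0.1919] 
--
  travel [0.782, -0.064, 0.267] rot [0.0, 0.0, 0.2] 
--
(array([559. , 111.6]), array([80.9, 42.2]), -11.1) [0.0191 0.0238 0.0253]
```

View pics/g4.png

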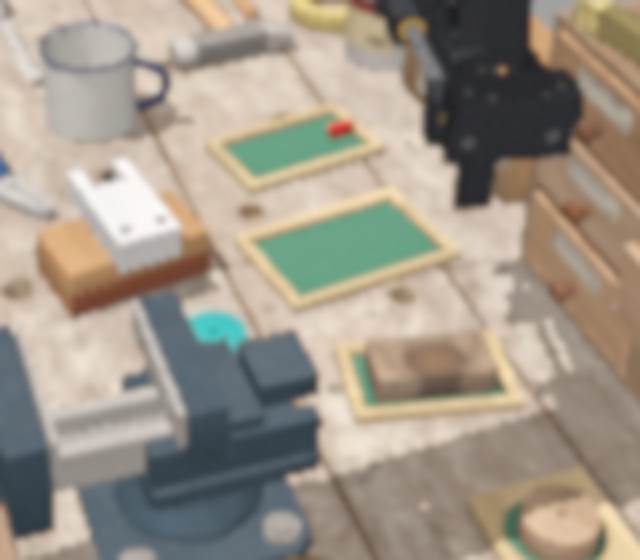

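The perch block lies flat in its recess: (559,112), top 24 mm. The stop's notch at (100,180) faces +y. Next is the stop.

{"method": "play_rows", "body": {"commands": [{"travel":[0.15,0.14,0.01],"delta_rot":[0,0,0.048],"gripper":0.7},{"travel":[0.3,0.28,0.02],"delta_rot":[0,0,0.096],"gripper":0.7},{"travel":[0.45,0.42,0.03],"delta_rot":[0,0,0.144],"gripper":0.7},{"travel":[0.59,0.55,0.04],"delta_rot":[0,0,0.192],"gripper":0.7},{"travel":[0.59,0.55,0.04],"delta_rot":[0,0,0.192],"gripper":0.7}]}}

```text
clock: 15.78
tool_pos: [0.4843, 0.2107, 0.1542]
eef_rot: [0.38, 0.925, -0.001, -0.001]
contact_force: [-0.3, 0.3, -0.9]
opening: 0.85
```

{"method": "play_rows", "body": {"commands": [{"travel":[0.2,-0.02,0.06],"delta_rot":[0,0,0.05],"gripper":0.7},{"travel":[0.4,-0.03,0.13],"delta_rot":[0,0,0.1],"gripper":0.7},{"travel":[0.6,-0.05,0.2],"delta_rot":[0,0,0.15],"gripper":0.7},{"travel":[0.78,-0.064,0.267],"delta_rot":[0,0,0.2],"gripper":0.7},{"travel":[0.78,-0.064,0.267],"delta_rot":[0,0,0.2],"gripper":0.7},{"travel":[0.78,-0.064,0.267],"delta_rot":[0,0,0.2],"gripper":0.7},{"travel":[0.78,-0.064,0.267],"delta_rot":[0,0,0.2],"gripper":0.7},{"travel":[0.78,-0.064,0.267],"delta_rot":[0,0,0.2],"gripper":0.7}]}}

```text
clock: 16.77
tool_pos: [0.3982, 0.2841, 0.1158]
eef_rot: [0.65, 0.76, 0.0, 0.0]
contact_force: [-0.2, -0.2, -0.5]
opening: 0.854
```

```bash
python3 - <<'E'
from h import *
plan([([400.3,286.1,46.5],9)])
E
```

```text
t 16.77 tcp [398.2 284.1 115.8] psi 9.0 tilt 0.05 F [-0.2 -0.2 -0.5] open mm 75.1 q7 -0.44
  travel [0.011, 0.016, 0.462] rot [0.0003, -0.0, -0.0002] 
--
```

{"method": "play_rows", "body": {"commands": [{"travel":[0.011,0.016,0.1],"delta_rot":[0,0,0],"gripper":0.7},{"travel":[0.011,0.016,0.28],"delta_rot":[0,0,0],"gripper":0.7},{"travel":[0.011,0.016,0.41],"delta_rot":[0,0,0],"gripper":0.7},{"travel":[0.011,0.016,0.462],"delta_rot":[0,0,0],"gripper":0.7},{"travel":[0.011,0.016,0.462],"delta_rot":[0,0,0],"gripper":0.7},{"travel":[0.011,0.016,0.462],"delta_rot":[0,0,0],"gripper":-0.5},{"travel":[0.011,0.016,0.462],"delta_rot":[0,0,0],"gripper":-0.5},{"travel":[0.011,0.016,0.462],"delta_rot":[0,0,0],"gripper":-0.5},{"travel":[0.011,0.016,0.462],"delta_rot":[0,0,0],"gripper":-0.5},{"travel":[0.011,0.016,0.462],"delta_rot":[0,0,0],"gripper":-0.5}], "force": 35}}

```text
clock: 18.02
tool_pos: [0.3997, 0.2871, 0.0467]
eef_rot: [0.649, 0.761, 0.001, 0.0]
contact_force: [0.0, 0.2, 5.3]
opening: 0.516
```

```bash
python3 - <<'E'
from h import *
plan([([400.3,286.1,120],9)],[([490,340,140],-35)],[([572.5,401.5,120],-79)])
E
```

```text
t 18.02 tcp [399.7 287.1  46.7] psi 9.0 tilt 0.07 F [0.  0.2 5.3] open mm 45.4 q7 -0.44
  travel [-0.007, 0.004, -0.489] rot [0.0003, -0.0002, 0.0001] 
--
  travel [0.261, 0.647, -0.133] rot [0.0, 0.0, 0.2444] 
--
  travel [0.651, 0.215, 0.133] rot [0.0, 0.0, 0.2444] 
--
```

{"method": "play_rows", "body": {"commands": [{"travel":[0,0,-0.05],"delta_rot":[0,0,0],"gripper":-0.5},{"travel":[0,0,-0.18],"delta_rot":[0,0,0],"gripper":-0.5},{"travel":[0,0,-0.36],"delta_rot":[0,0,0],"gripper":-0.5},{"travel":[0,0,-0.49],"delta_rot":[0,0,0],"gripper":-0.5},{"travel":[0,0,-0.49],"delta_rot":[0,0,0],"gripper":-0.5}]}}

```text
clock: 18.65
tool_pos: [0.3998, 0.2873, 0.1209]
eef_rot: [0.649, 0.761, 0.001, 0.0]
contact_force: [0.5, -0.0, -2.1]
opening: 0.519
```

{"method": "play_rows", "body": {"commands": [{"travel":[0.05,0.13,-0.04],"delta_rot":[0,0,0.049],"gripper":-0.5},{"travel":[0.1,0.26,-0.08],"delta_rot":[0,0,0.098],"gripper":-0.5},{"travel":[0.16,0.39,-0.12],"delta_rot":[0,0,0.147],"gripper":-0.5},{"travel":[0.21,0.52,-0.133],"delta_rot":[0,0,0.196],"gripper":-0.5},{"travel":[0.26,0.647,-0.133],"delta_rot":[0,0,0.244],"gripper":-0.5},{"travel":[0.26,0.647,-0.133],"delta_rot":[0,0,0.244],"gripper":-0.5}]}}

```text
clock: 19.4
tool_pos: [0.4893, 0.3409, 0.1384]
eef_rot: [0.886, 0.463, -0.0, 0.001]
contact_force: [-0.5, -1.3, -1.3]
opening: 0.519
```

{"method": "play_rows", "body": {"commands": [{"travel":[0.13,0.04,0.03],"delta_rot":[0,0,0.049],"gripper":-0.5},{"travel":[0.26,0.08,0.05],"delta_rot":[0,0,0.098],"gripper":-0.5},{"travel":[0.39,0.13,0.08],"delta_rot":[0,0,0.147],"gripper":-0.5},{"travel":[0.52,0.17,0.1],"delta_rot":[0,0,0.196],"gripper":-0.5},{"travel":[0.65,0.215,0.133],"delta_rot":[0,0,0.244],"gripper":-0.5},{"travel":[0.65,0.215,0.133],"delta_rot":[0,0,0.244],"gripper":-0.5},{"travel":[0.65,0.215,0.133],"delta_rot":[0,0,0.244],"gripper":-0.5},{"travel":[0.65,0.215,0.133],"delta_rot":[0,0,0.244],"gripper":-0.5}]}}

```text
clock: 20.4
tool_pos: [0.5705, 0.4014, 0.1199]
eef_rot: [0.995, 0.098, -0.001, 0.0]
contact_force: [-0.1, -0.2, -0.9]
opening: 0.521
```

```bash
python3 - <<'E'
from h import *
plan([([572.5,401.5,45],-79),([572.5,401.5,12],-79)])
d,W=snap("side"); cv2.imwrite("pics/g5.png",cv2.resize(d["color"][110:250,190:350,::-1],None,fx=4,fy=4,interpolation=cv2.INTER_CUBIC))
d,W=snap("top")
m=(abs(W[...,0]-.4)<.09)&(abs(W[...,1]-.285)<.09)
k=m&(W[...,2]>.03)&(W[...,2]<.045); print("sand",k.sum(),rect(W[k][:,:2]))
E
```

```text
t 20.4 tcp [570.5 401.4 119.9] psi -78.8 tilt 0.07 F [-0.1 -0.2 -0.9] open mm 45.8 q7 -1.58
  travel [0.014, 0.002, 0.499] rot [-0.0, 0.0004, 0.0013] 
  travel [0.014, 0.002, 0.719] rot [-0.0, 0.0004, 0.0013] 
--
sand 949 (array([398.4, 284.4]), array([109.9,  60.2]), 11.9)
```

View pics/g5.png

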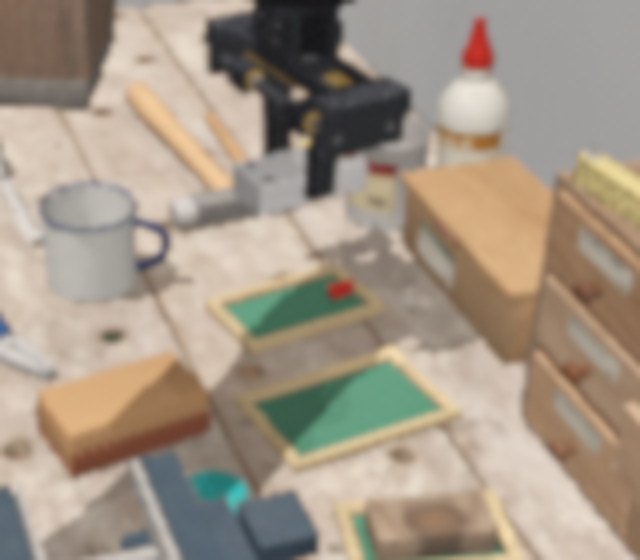

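The stop is held level with its plain end toward −x, so the notch faces the key. The board is at (295,305). Lowering.

{"method": "play_rows", "body": {"commands": [{"travel":[0.014,0.002,0.25],"delta_rot":[0,0,0],"gripper":-0.5},{"travel":[0.014,0.002,0.5],"delta_rot":[0,0,0],"gripper":-0.5},{"travel":[0.014,0.002,0.64],"delta_rot":[0,0,0],"gripper":-0.5},{"travel":[0.014,0.002,0.7],"delta_rot":[0,0,0],"gripper":-0.5},{"travel":[0.014,0.002,0.72],"delta_rot":[0,0,0],"gripper":-0.5},{"travel":[0.014,0.002,0.72],"delta_rot":[0,0,0],"gripper":-0.5}]}}

```text
clock: 21.25
tool_pos: [0.5742, 0.4026, 0.0128]
eef_rot: [0.995, 0.098, 0.001, -0.0]
contact_force: [-0.0, 0.8, -1.9]
opening: 0.518
```

```bash
python3 - <<'E'
from h import *
plan([([573,401.5,11.2],-79)])
E
```

```text
t 21.25 tcp [574.2 402.6  12.8] psi -78.8 tilt 0.11 F [-0.   0.8 -1.9] open mm 45.6 q7 -1.53
  travel [-0.009, 0.006, 0.011] rot [-0.0002, -0.0006, 0.0011] 
--
```

{"method": "play_rows", "body": {"commands": [{"travel":[-0.009,0.006,0.011],"delta_rot":[0,0,0],"gripper":-0.5},{"travel":[-0.009,0.006,0.011],"delta_rot":[0,0,0],"gripper":0.4},{"travel":[-0.009,0.006,0.011],"delta_rot":[0,0,0],"gripper":0.4},{"travel":[-0.009,0.006,0.011],"delta_rot":[0,0,0],"gripper":0.4},{"travel":[-0.009,0.006,0.011],"delta_rot":[0,0,0],"gripper":0.4},{"travel":[-0.009,0.006,-0.2],"delta_rot":[0,0,0],"gripper":0.4},{"travel":[-0.009,0.006,-0.6],"delta_rot":[0,0,0],"gripper":0.4},{"travel":[-0.009,0.006,-1],"delta_rot":[0,0,0],"gripper":0.4},{"travel":[-0.009,0.006,-1],"delta_rot":[0,0,0],"gripper":0.4}]}}

```text
clock: 22.38
tool_pos: [0.5759, 0.4022, 0.1678]
eef_rot: [0.995, 0.097, 0.005, -0.002]
contact_force: [1.4, -0.7, -0.1]
opening: 0.702
```

```bash
python3 - <<'E'
from h import *
plan([([480,330,150],-79)],[([398.4,284.4,90],-78)])
d,W=snap("side"); cv2.imwrite("pics/g6.png",cv2.resize(d["color"][140:240,190:330,::-1],None,fx=4.5,fy=4.5,interpolation=cv2.INTER_CUBIC))
k=(abs(W[...,0]-.573)<.06)&(abs(W[...,1]-.402)<.045)&(W[...,2]>.016)&(W[...,2]<.045)
print(rect(W[k][:,:2]),np.percentile(W[k][:,2],[10,50,90]).round(4))
E
```

```text
t 22.38 tcp [575.9 402.2 167.8] psi -78.8 tilt 0.64 F [ 1.4 -0.7 -0.1] open mm 61.8 q7 -1.6
  travel [-0.722, 0.348, 0.11] rot [-0.001, -0.0034, 0.001] 
--
  travel [-0.592, 0.195, 0.4] rot [0.0, 0.0, -0.0056] 
--
(array([571.7, 400.4]), array([96. , 48.1]), 11.5) [0.0194 0.028  0.0297]
```

View pics/g6.png

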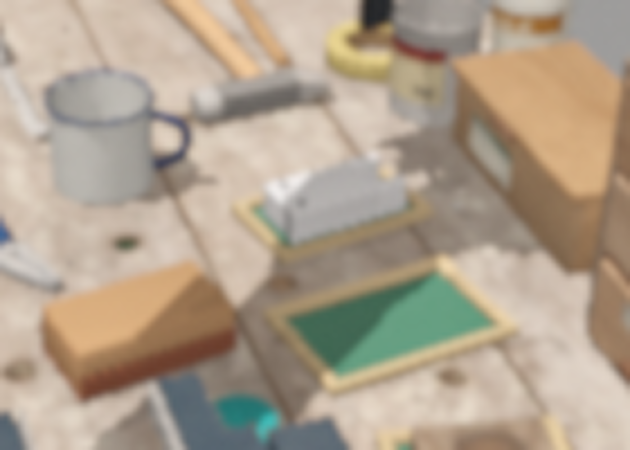

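The stop lies flat at (335,205), centre (572,400), top 28 mm. Now the sanding block.

{"method": "play_rows", "body": {"commands": [{"travel":[-0.24,0.12,0.03],"delta_rot":[0,0,0],"gripper":1},{"travel":[-0.48,0.23,0.07],"delta_rot":[0,0,0],"gripper":1},{"travel":[-0.722,0.348,0.11],"delta_rot":[0,0,0],"gripper":1},{"travel":[-0.722,0.348,0.11],"delta_rot":[0,0,0],"gripper":1}]}}

```text
clock: 22.92
tool_pos: [0.4718, 0.3262, 0.1434]
eef_rot: [0.995, 0.097, -0.004, 0.002]
contact_force: [0.5, 0.0, 0.6]
opening: 1.0
```

{"method": "play_rows", "body": {"commands": [{"travel":[-0.2,0.065,0.13],"delta_rot":[0,0,-0.002],"gripper":1},{"travel":[-0.4,0.13,0.26],"delta_rot":[0,0,-0.004],"gripper":1},{"travel":[-0.592,0.195,0.4],"delta_rot":[0,0,-0.0056],"gripper":1},{"travel":[-0.592,0.195,0.4],"delta_rot":[0,0,-0.0056],"gripper":1},{"travel":[-0.592,0.195,0.4],"delta_rot":[0,0,-0.0056],"gripper":1},{"travel":[-0.592,0.195,0.4],"delta_rot":[0,0,-0.0056],"gripper":1},{"travel":[-0.592,0.195,0.4],"delta_rot":[0,0,-0.0056],"gripper":1}]}}

```text
clock: 23.8
tool_pos: [0.3957, 0.2837, 0.0855]
eef_rot: [0.994, 0.106, 0.001, -0.0]
contact_force: [-0.1, 0.8, 0.0]
opening: 1.0
```

```bash
python3 - <<'E'
from h import *
plan([([398.4,284.4,12],-78)])
E
```

```text
t 23.8 tcp [395.7 283.7  85.5] psi -77.8 tilt 0.1 F [-0.1  0.8  0. ] open mm 88.0 q7 -1.3
  travel [0.018, -0.001, 0.49] rot [-0.0002, -0.0006, 0.0011] 
--
```

{"method": "play_rows", "body": {"commands": [{"travel":[0.018,0,0.12],"delta_rot":[0,0,0],"gripper":1},{"travel":[0.018,0,0.3],"delta_rot":[0,0,0],"gripper":1},{"travel":[0.018,0,0.43],"delta_rot":[0,0,0],"gripper":1},{"travel":[0.018,0,0.48],"delta_rot":[0,0,0],"gripper":1},{"travel":[0.018,0,0.48],"delta_rot":[0,0,0],"gripper":1},{"travel":[0.018,0,0.48],"delta_rot":[0,0,0],"gripper":-0.2},{"travel":[0.018,0,0.48],"delta_rot":[0,0,0],"gripper":-0.2},{"travel":[0.018,0,0.48],"delta_rot":[0,0,0],"gripper":-0.2},{"travel":[0.018,0,0.48],"delta_rot":[0,0,0],"gripper":-0.2},{"travel":[0.018,0,0.48],"delta_rot":[0,0,0],"gripper":-0.2}], "force": 35}}

```text
clock: 25.05
tool_pos: [0.3974, 0.284, 0.0137]
eef_rot: [0.994, 0.106, 0.0, -0.0]
contact_force: [-2.2, 1.2, 5.1]
opening: 0.698
```

```bash
python3 - <<'E'
from h import *
plan([([398.4,284.4,85],-78)],[([490,270,100],-80.5)],[([562.3,260.5,80],-80.5)])
E
```

```text
t 25.05 tcp [397.4 284.   13.7] psi -77.8 tilt 0.06 F [-2.2  1.2  5.1] open mm 61.4 q7 -1.23
  travel [0.007, -0.001, -0.475] rot [-0.0003, -0.0002, 0.0012] 
--
  travel [0.577, 0.221, -0.1] rot [0.0, 0.0, 0.0139] 
--
  travel [0.465, 0.142, 0.133] rot [0.0, 0.0, 0.0] 
--
```

{"method": "play_rows", "body": {"commands": [{"travel":[0,0,-0.05],"delta_rot":[0,0,0],"gripper":-0.2},{"travel":[0,0,-0.18],"delta_rot":[0,0,0],"gripper":-0.2},{"travel":[0,0,-0.35],"delta_rot":[0,0,0],"gripper":-0.2},{"travel":[0,0,-0.475],"delta_rot":[0,0,0],"gripper":-0.2},{"travel":[0,0,-0.475],"delta_rot":[0,0,0],"gripper":-0.2}]}}

```text
clock: 25.68
tool_pos: [0.3979, 0.2838, 0.0856]
eef_rot: [0.994, 0.106, 0.001, -0.0]
contact_force: [-0.1, 0.1, -0.3]
opening: 0.697
```

{"method": "play_rows", "body": {"commands": [{"travel":[0.2,0.07,-0.04],"delta_rot":[0,0,0.005],"gripper":-0.2},{"travel":[0.4,0.15,-0.07],"delta_rot":[0,0,0.01],"gripper":-0.2},{"travel":[0.577,0.221,-0.1],"delta_rot":[0,0,0.014],"gripper":-0.2},{"travel":[0.577,0.221,-0.1],"delta_rot":[0,0,0.014],"gripper":-0.2}]}}

```text
clock: 26.18
tool_pos: [0.4909, 0.2683, 0.099]
eef_rot: [0.997, 0.083, 0.001, 0.0]
contact_force: [0.1, 0.5, -1.1]
opening: 0.695
```

{"method": "play_rows", "body": {"commands": [{"travel":[0.16,0.05,0.04],"delta_rot":[0,0,0],"gripper":-0.2},{"travel":[0.32,0.1,0.09],"delta_rot":[0,0,0],"gripper":-0.2},{"travel":[0.465,0.142,0.133],"delta_rot":[0,0,0],"gripper":-0.2},{"travel":[0.465,0.142,0.133],"delta_rot":[0,0,0],"gripper":-0.2},{"travel":[0.465,0.142,0.133],"delta_rot":[0,0,0],"gripper":-0.2},{"travel":[0.465,0.142,0.133],"delta_rot":[0,0,0],"gripper":-0.2},{"travel":[0.465,0.142,0.133],"delta_rot":[0,0,0],"gripper":-0.2}]}}

```text
clock: 27.05
tool_pos: [0.5605, 0.2606, 0.0797]
eef_rot: [0.996, 0.085, -0.0, -0.0]
contact_force: [0.3, 0.8, -1.8]
opening: 0.694
```

```bash
python3 - <<'E'
from h import *
plan([([562.3,260.5,17],-80.5)])
E
```

```text
t 27.05 tcp [560.5 260.6  79.7] psi -80.3 tilt 0.04 F [ 0.3  0.8 -1.8] open mm 61.1 q7 -1.31
  travel [0.012, 0.003, 0.418] rot [-0.0002, 0.0001, 0.0011] 
--
```

{"method": "play_rows", "body": {"commands": [{"travel":[0.012,0.003,0.15],"delta_rot":[0,0,0],"gripper":-0.2},{"travel":[0.012,0.003,0.3],"delta_rot":[0,0,0],"gripper":-0.2},{"travel":[0.012,0.003,0.38],"delta_rot":[0,0,0],"gripper":-0.2},{"travel":[0.012,0.003,0.41],"delta_rot":[0,0,0],"gripper":-0.2},{"travel":[0.012,0.003,0.42],"delta_rot":[0,0,0],"gripper":-0.2},{"travel":[0.012,0.003,0.42],"delta_rot":[0,0,0],"gripper":-0.2}]}}

```text
clock: 27.8
tool_pos: [0.5635, 0.2601, 0.017]
eef_rot: [0.996, 0.084, 0.0, -0.0]
contact_force: [-0.5, 0.0, -1.8]
opening: 0.692
```

```bash
python3 - <<'E'
from h import *
plan([([562.5,260.5,16],-80.5)])
E
```

```text
t 27.8 tcp [563.5 260.1  17. ] psi -80.3 tilt 0.05 F [-0.5  0.  -1.8] open mm 60.9 q7 -1.27
  travel [-0.006, -0.004, 0.007] rot [-0.0001, -0.0003, 0.0009] 
--
```

{"method": "play_rows", "body": {"commands": [{"travel":[-0.006,-0.004,0.007],"delta_rot":[0,0,0],"gripper":-0.2},{"travel":[-0.006,-0.004,0.007],"delta_rot":[0,0,0],"gripper":0.8},{"travel":[-0.006,-0.004,0.007],"delta_rot":[0,0,0],"gripper":0.8},{"travel":[-0.006,-0.004,0.007],"delta_rot":[0,0,0],"gripper":0.8},{"travel":[-0.006,-0.004,0.007],"delta_rot":[0,0,0],"gripper":0.8},{"travel":[-0.006,-0.004,-0.2],"delta_rot":[0,0,0],"gripper":0.8},{"travel":[-0.006,-0.004,-0.6],"delta_rot":[0,0,0],"gripper":0.8},{"travel":[-0.006,-0.004,-1],"delta_rot":[0,0,0],"gripper":0.8},{"travel":[-0.006,-0.004,-1],"delta_rot":[0,0,0],"gripper":0.8}]}}

```text
clock: 28.92
tool_pos: [0.5655, 0.2609, 0.1715]
eef_rot: [0.996, 0.084, 0.005, -0.001]
contact_force: [0.3, -0.2, -1.2]
opening: 0.898
```

{"method": "play_rows", "body": {"commands": [{"travel":[-0.4,0,-0.1],"delta_rot":[0,0,0],"gripper":0.8},{"travel":[-0.95,0,-0.2],"delta_rot":[0,0,0],"gripper":0.8},{"travel":[-0.95,0,-0.2],"delta_rot":[0,0,0],"gripper":0.8},{"travel":[-0.95,0,-0.2],"delta_rot":[0,0,0],"gripper":0.8},{"travel":[-0.95,0,-0.2],"delta_rot":[0,0,0],"gripper":0.8}]}}

```text
clock: 29.55
tool_pos: [0.423, 0.2368, 0.1962]
eef_rot: [0.996, 0.084, 0.001, 0.0]
contact_force: [0.7, -0.2, -0.5]
opening: 0.9
```

```bash
python3 - <<'E'
from h import *
now()
for n in("side","top"):
    d,W=snap(n); cv2.imwrite(f"pics/end_{n}.png",d["color"][:,:,::-1]) if n=="top" else cv2.imwrite("pics/end_side.png",cv2.resize(d["color"][130:330,180:390,::-1],None,fx=2.9,fy=2.9,interpolation=cv2.INTER_CUBIC))
    for nm,x,y,h in(("plug",574.8,-35,22),("perch",560.3,112,24),("stop",572.5,401.5,28),("sand",562.2,260,40)):
        k=(abs(W[...,0]*1000-x)<70)&(abs(W[...,1]*1000-y)<50)&(abs(W[...,2]*1000-h)<8); p=W[k]
        if k.sum()>20: A=np.c_[p[:,:2],np.ones(len(p))]; top=abs(p[:,2]*1000-h)<4; c=np.linalg.lstsq(A[top],p[top,2],rcond=None)[0]; print(n,nm,rect(p[:,:2]),"z",(np.median(p[:,2])*1000).round(1),"slope",c[:2].round(3))
    for nm,x,y,a,b in(("mug",.43,.495,.05,.09),("wax",.409,-.06,.028,.05)):
        k=(abs(W[...,0]-x)<.07)&(abs(W[...,1]-y)<.07)&(W[...,2]>a)&(W[...,2]<b)
        d0=dict(np.load(n+"0.npz"));W0=cloud(d0);k0=(abs(W0[...,0]-x)<.07)&(abs(W0[...,1]-y)<.07)&(W0[...,2]>a)&(W0[...,2]<b)
        print(n,nm,(W[k].mean(0)*1000).round(1),(W0[k0].mean(0)*1000).round(1))
E
```

```text
t 29.55 tcp [423.  236.8 196.2] psi -80.3 tilt 0.07 F [ 0.7 -0.2 -0.5] open mm 79.2 q7 -1.37
side plug (array([573.3, -33.7]), array([46.1, 43.9]), 63.5) z 21.4 slope [0.004 0.004]
side perch (array([558.5, 111.6]), array([79.8, 42.5]), -10.0) z 24.0 slope [0.005 0.015]
side stop (array([572.4, 401.4]), array([96.6, 49.7]), 10.6) z 28.2 slope [-0.004  0.013]
side sand (array([562. , 261.3]), array([110.7,  66.1]), 9.8) z 40.4 slope [-0.     0.014]
side mug [425.1 495.   62.9] [425.4 495.7  63. ]
side wax [405.6 -62.3  35.9] [405.5 -62.1  35.9]
top plug (array([551.4, -33.8]), array([94.3, 43.8]), -5.2) z 21.6 slope [-0.004  0.001]
top perch (array([560.4, 109.2]), array([80.4, 40.1]), -10.6) z 23.9 slope [-0.003  0.003]
top stop (array([573.9, 398.5]), array([95.2, 46.3]), 11.2) z 27.6 slope [ 0.005 -0.005]
top sand (array([592.5, 263. ]), array([59.8, 53.1]), -81.0) z 40.2 slope [ 0.004 -0.009]
top mug [430.9 496.3  64.8] [430.1 496.7  64.9]
top wax [408.4 -60.7  36.1] [408.4 -60.6  36.2]
```

View pics/end_side.png

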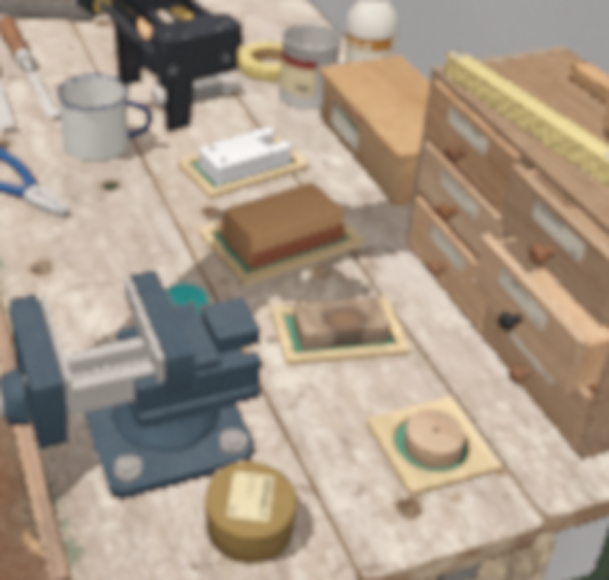

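All four things lie flat in their recesses: stop (243,155), sanding block (285,225), perch block (340,320), plug (435,437). The mug and tin have not moved. Handing in.

```bash
python3 -c "
from plant import r
print(r.finish_job())"
```

```text
the job is handed in; nothing more can be done
None
```

I took the pile apart from the top down: plug, perch block, notched stop, then sanding block. Each thing is laid in its own recess and let go, and I handed the job in at about 29.6 s; no verdict was reported.

| Thing | Distance off recess centre (side camera) | Top height, measured / expected |
|---|---|---|
| Round plug | about 2 mm | 21.4 / 22 mm |
| Perch block | about 2 mm | 24.0 / 24 mm |
| Notched stop | under 1 mm | 28.2 / 28 mm |
| Sanding block | about 2 mm | 40.4 / 40 mm |

- **Fit:** the oblong things are aligned with their recesses to about 1°. The stop lies flat at the right height, so its notch is over the key. Slopes fitted to the depth readings came out at 0.015 rad or less.
- **Bystanders:** the mug and the wax tin are within 1 mm of where they started, and the gripper ended clear, raised to about 0.2 m.
- **Disagreements:** the last top-camera outlines of the plug and the sanding block came out the wrong size (94 x 44 mm and 60 x 53 mm). I put this down to stray pixels or the arm in the way, but did not check. For those two I relied on the side camera, and their heights agreed in both. The top camera puts the perch block and the stop about 3 mm off centre, still well inside the limit.

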